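# Lock the feed axis, load the last end plate, reset the stop

### The job

Before anyone reaches into the feed axis its stop must be locked: press the mushroom stop button on the sloped control desk, feeling for the latch without ramming it against its end, until it stays down by itself. With it latched, take the aluminium end plate that leans on the wooden packing block and lower it, not dropping it, hanging hole uppermost and fully home, into the empty slot of the rack on the carriage, centred across the two rails like the two plates already there, which must be left as they are. Then turn the mushroom clockwise to reset it, and let go so that it springs up fully.

Things in the scene. Friction and masses are not known exactly. Their poses are not given: they have to be found in the camera images.
- stop_seat (a point): Point on the aluminium face of the grey sloped desk (fixed, 140 wide, 150 deep, 139 mm high at the back) where the stop's axis leaves it. z: the axis, out of the face, 35 deg from vertical toward the desk's front; y level along the width; x up the slope. Round it a bezel 33 mm wide, 8 high. A lamp and a button up to 13 mm high stand at x 68, y -33 and 33 mm; else clear.
- stop_top (a point): Centre of the top of the mushroom stop: black round head 40 mm across, 20 mm high, white turn arrows on its top, on an 18 mm stem; its straight side runs from 5 to 17 mm below the top. 47 mm from stop_seat along the axis when released, about 38 mm when latched. z: along the axis, outward.
- stop_button (a joint): Travel of the mushroom stop into the desk, m: 0 released (up). A spring pushes it out (5 N at the top, 11 N at 9 mm). At 1 to 5 mm pawls in the desk resist, 8 to 18 N in all; they snap over at 9 mm and hold it by itself at 0.008 to 0.009. From 11 mm a stiff spring (6 N/mm) follows; hard end at 14.5 mm, where over 60 N would damage it. Pulling does not free it.
- stop_turn (a joint): Turn of the mushroom head on its axis, rad: 0 at rest, grows clockwise as seen facing its top, end at 0.87; it cannot turn the other way. A weak spring (0.03 to 0.1 N m) turns it back once it is up. Beyond about 0.6 the pawls are clear and a latched stop springs out once the grip lets it slide; turned less, it stays latched.
- loose_plate: Plate to load: aluminium, 8 mm thick, 100 wide, 125 tall, 0.18 to 0.36 kg, a 12 mm hanging hole 17 mm below the middle of its top edge, two 9 mm holes near the bottom. Origin: middle of the bottom edge; x thickness, y width, z up the plate. At first its foot is on the bench and it leans 0.45 rad, top toward the robot, its -x face on the block's far top edge.
- packing_block: Pine packing block, fixed, 34 mm thick (x), 85 mm wide (y), 65 mm high; origin at the centre of its underside. The loose plate leans on its top edge at +x and reaches over it.
- free_slot: Middle of the floor of the empty slot (which of the three varies), halfway between the two rails; fixed. z up; y along the rack from slot to slot (thickness of a standing plate), x across the rails (its width). Slot 10.5 mm wide, 24 deep, 4.5 mm lead-in chamfers, 50 mm from the next. Grey comb rails 14 mm thick along y at x -35 and 35 mm, tops 24 mm above this point.
- feed_axis: The feed axis (fixed): base plate 90 x 380 mm, motor at its -y end, carriage with the rack in its middle. Origin under the middle of its base; x and y as for free_slot; slot floors 62 mm above the origin, at y = -50, 0 and +50 mm.
- rack_plate_a: Plate like the loose one, already standing in a slot of the rack; origin at the middle of its bottom edge, x across the thickness, y along the width, z up. Leave it.
- rack_plate_b: The other plate already standing in the rack; same frame. Leave it.
- tape_measure_l: Yellow tape measure, 36 x 82 x 64 mm, standing on the bench; origin at the centre of its underside. A bystander.
- centre_punch_l: Steel centre punch, 10 x 100 x 10 mm, lying on the bench; origin at the centre of its underside. A bystander.
Mind the look-alikes: they are no part of the job. What is shaped like the loose_plate but red is not meant.

How it is judged:
On the way, in this order (a step that is already met when the one before it is completed fails the run):
1. the mushroom stop is latched: down by itself with nothing pressing it (value of joint stop_button above 0.0075 m and contact force between each of the arm, the fingers and stop_button below 0.3 N), for 0.3 s.
2. with the stop still latched, the loose plate stands upright and fully home in the empty slot, let go (value of joint stop_button above 0.0075 m and y of loose_plate in the frame of free_slot between -0.004 and 0.004 m and x of loose_plate in the frame of free_slot between -0.012 and 0.012 m and z of loose_plate in the frame of free_slot below 0.004 m and angle between loose_plate's own z axis and vertical below 0.17 rad and contact force between the fingers and loose_plate below 0.3 N and linear speed of loose_plate below 0.03 m/s), for 0.2 s.
At the end, for the whole second after the job is handed in: The stop is up (within 1.5 mm of fully out, head within 0.15 rad of rest); the loose plate stands at rest in the empty slot, bottom edge within 4 mm of its floor and middle plane, centred across the rails to 12 mm, upright to 0.17 rad, hanging hole uppermost (value of joint stop_button below 0.0015 m and value of joint stop_turn below 0.15 rad and y of loose_plate in the frame of free_slot between -0.004 and 0.004 m and x of loose_plate in the frame of free_slot between -0.012 and 0.012 m and z of loose_plate in the frame of free_slot below 0.004 m and angle between loose_plate's own z axis and vertical below 0.17 rad and linear speed of loose_plate below 0.03 m/s); the robot touches nothing.
It fails at once if a plate already in the rack is shifted by more than 10 mm or tipped (distance of any of rack_plate_a, rack_plate_b from where it was at the start of the episode above 0.01 m or angle between any of rack_plate_a, rack_plate_b's own z axis and vertical above 0.25 rad).
It fails at once if the stop is rammed: over 60 N on it at the end of its travel (value of joint stop_button above 0.0138 m and contact force between the fingers and stop_button above 60 N).
It fails at once if the plate is dropped into the slot: it falls free there at over 0.4 m/s (some 8 mm) (horizontal distance between loose_plate and free_slot below 0.02 m and contact force between the fingers and loose_plate below 0.3 N and linear speed of loose_plate above 0.4 m/s).
It also fails if it takes over 58 s, if anything falls off the work surface, if the arm or the gripper's body presses on something with over 40 N, if the wrist force passes 120 N, or if a joint passes its speed limit or range.

### The arm

A 6-joint arm with a two-finger parallel gripper is mounted at the origin on a cart in front of the work surface, level with it; the furniture and walls round the work are solid. World frame = base frame: x ahead of the robot, y to its left, z up, the work surface at z = 0. Lengths are in m, angles in rad, forces in N, time in s.
With the tool pointing down it reaches from about 0.25 to 0.725 m from the base axis. Payload 9.7 kg.
Tool frame: the origin (TCP) lies midway between the tips of the shut fingers; the grasp point (between the pads) lies 19 mm behind it; z points along the fingers, y is the line along which they close (so a half turn about z gives the same grasp; the last joint's range is limited). The gripper opens to 85 mm and grips with 20 to 120 N. Pads are 22 mm wide; open, the fingers measure 114 mm over their backs; the gripper's body (76 mm by 85 mm) begins 54 mm behind the grasp point. The pads swing forward as they close: fully open they stand 13 mm farther back than shut.
Start: joints at [-1.16, 0.087, 0.176, 1.66, 0, 1.571], TCP at [0.22, -0.504, 0.231] pointing down, gripper open.
Joint ranges: [-3.13, 3.13], [-0.85, 1.81], [-1.15, 1.24], [-2.2, 2.28], [-1.44, 1.52], [-3.14, 3.14]. Speed limits (rad/s): [2.22, 2.22, 2.57, 3.14, 3.14, 3.14].

### API

Orientations are given as a unit quaternion [x, y, z, w].
In Python, from cell import * gives the robot as it stands.
- The arm moves only by the tool step_arm, never from a script. Its argument "rows" is a list of rows, each a list of 6 numbers: the shift along the world's x, y, z in mm, then the turn, a rotation vector about the world's x, y, z in degrees. In form: [[tx, ty, tz, ax, ay, az], ...]. A call has 1 to 20 rows; each row shifts and turns the commanded pose from where the row before left it; what a row does not reach is not made up. A row lasts 1/10 s, in which the tool goes at most 50 mm and 8.59 degrees, less where a joint would pass 70% of its speed; a pose out of reach is approached as far as the arm can. A call is refused whole if a number of a shift passes 50 or a number of a turn 8.59, either way. A call with a gripper value outside its range is refused whole. "fingers" is the closure, from -1 (fully open) to 1 (shut), set as the call begins (left out, the last holds). The fingers move at their own pace and stop on an object; "squeeze" is the grip in N (left out, the last holds). Time passes only in rows, so rows that do not move let the fingers close. It gives the time, the measured TCP pose, the force, the opening and the grip force at its end, in the units of the state.
- observe(): the state, without advancing time (a new reading comes with each control period).
- capture(name): name is "side" or "top" or "wrist"; returns a dict with "img" (384x512x3 uint8, red, green, blue), "mtx" (3x3 intrinsics, pixels), "rvec" (rotation vector, rad) and "tvec" (3), from world to camera coordinates, as OpenCV has them; the wrist camera has in their place "T_tool_cam" (4x4, takes a point from camera to tool coordinates, whose origin is the TCP and whose axes are the flange's). Camera axes: x right, y down, z forward; pixel columns grow to the right and rows downward; lengths in m; the calibration is good to about 2 mm. A picture is of the moment at which its call begins: read the wrist's pose just before it. There is no depth.
- hand_in(): hands the job in; it is judged then, once.
The state is a dict: "time_s": time; "q": joint angles; "joint_vel": joint speeds; "joint_efforts": joint torques, N m; "ee_pos": TCP position; "orientation": TCP orientation; "contact_force": force on the tool from outside, world axes, zero at the start; "wrist_torque": the same for the moment, N m; "finger_gap": finger opening in m; "grasp_force": force on a finger pad.
Only numpy, scipy, OpenCV 4.12 (cv2) and the standard library are available. Lean on these libraries where they do the work, as an engineer would, in place of code of your own. Each camera call takes 0.05 s, during which the arm holds its last target. There are 200 camera calls.

## Working session

There is one attempt and no reset: what is moved stays moved. The work goes in short steps, Python scripts to look and compute and a tool call to move; the robot and the scene stay as the last step left them, time stands still between calls to the robot, and variables do not carry over. Pictures are saved under pics/ and viewed, at most 10 in all, crops included, and the job is handed in when it is done.

Besides the shell and the picture viewer there is one more tool, called after "Call:" by a JSON object that holds its "fn" and its "kwargs", one argument or row to a line. step_arm: Moves the arm, as the interface text tells. Its arguments: {"type":"object","properties":{"rows":{"type":"array","items":{"type":"array","items":{"type":"number"}}},"fingers":{"type":"number"},"squeeze":{"type":"number"}},"required":["rows"]}

```bash
mkdir -p pics; ls; python3 - <<'E'
from cell import *
import cv2,pickle
print(observe())
d={}
for n in("side","top","wrist"):
    c=capture(n); d[n]=c; cv2.imwrite(f"pics/{n}0.png",c["img"][:,:,::-1])
    print(n,{k:(v.tolist() if hasattr(v,'tolist') else v) for k,v in c.items() if k!="img"})
pickle.dump(d,open("c0.pkl","wb"))
import numpy as np
cv2.imwrite("pics/st0.png",cv2.resize(np.hstack([d["side"]["img"],d["top"]["img"]])[:,:,::-1],(800,300)))
E
```

```text
pics
{'time_s': 0.0, 'q': array([-1.15997855e+00,  8.74783213e-02,  1.75153510e-01,  1.65978241e+00,
       -1.87039018e-05,  1.57080331e+00]), 'joint_vel': array([-0.00276811, -0.00016176, -0.00064577, -0.00035216,  0.00229085,
        0.00169332]), 'joint_efforts': array([-1.51872533e-03, -5.20391607e+01,  4.64795423e+01,  1.65160076e-02,
       -1.60115428e-04, -3.38986251e-05]), 'ee_pos': array([ 0.21955732, -0.5040432 ,  0.23058297]), 'orientation': array([ 9.78978166e-01,  2.03964016e-01, -1.42847677e-04, -6.39761078e-04]), 'contact_force': array([-0.02831844,  0.543158  , -0.17034043]), 'wrist_torque': array([-0.00437076,  0.00019914, -0.01534467]), 'grasp_force': 0.0, 'finger_gap': 0.08555624327543591}
side {'mtx': [[426.71501284561316, 0.0, 256.9019563430612], [0.0, 426.71501284561316, 189.26462494162973], [0.0, 0.0, 1.0]], 'rvec': [0.7381269655431503, -2.520289341691179, 1.234274050893097], 'tvec': [0.43843882721659005, 0.2761233613516494, 1.186330054678466]}
top {'mtx': [[416.6914444618311, 0.0, 254.5015682528976], [0.0, 416.6914444618311, 192.0723456197267], [0.0, 0.0, 1.0]], 'rvec': [2.154418623482636, -2.129853794459634, 0.1911302111626265], 'tvec': [-0.032935635201288636, 0.5565655332715305, 1.321610894221444]}
wrist {'mtx': [[288.6586330172233, 0.0, 251.81796114592692], [0.0, 288.6586330172233, 195.71964277806617], [0.0, 0.0, 1.0]], 'T_tool_cam': [[-0.0009462329897485137, -0.9616632723752948, -0.27423138990197354, 0.07106277084854858], [0.9999995287453832, -0.000969506047137227, -5.066592106432336e-05, 0.00010761234700085165], [-0.00021714543537617166, -0.27423130861093103, 0.9616637365656437, -0.14329962846002126], [0.0, 0.0, 0.0, 1.0]]}
```

View pics/side0.png

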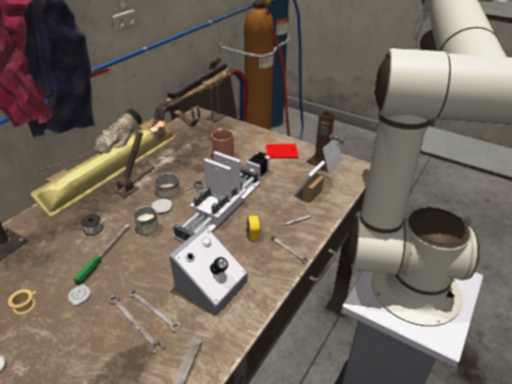

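View pics/top0.png

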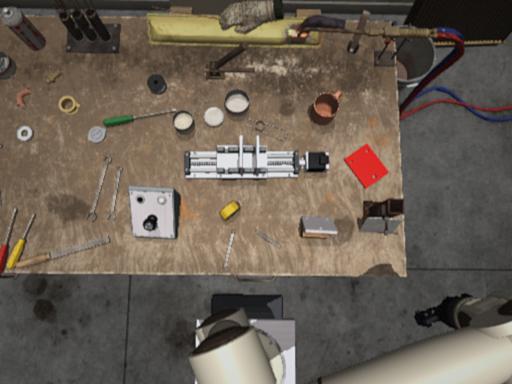

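```bash
cat > h.py <<'E'
import numpy as np,cv2,pickle
from scipy.spatial.transform import Rotation as R
from scipy.optimize import least_squares
def cam(c,st=None):
    """K, world->cam R,t"""
    if "rvec" in c: return c["mtx"],cv2.Rodrigues(np.array(c["rvec"]))[0],np.array(c["tvec"]).ravel()
    T=np.eye(4);T[:3,:3]=R.from_quat(st["orientation"]).as_matrix();T[:3,3]=st["ee_pos"]
    W=np.linalg.inv(T@np.array(c["T_tool_cam"]));return np.array(c["mtx"]),W[:3,:3],W[:3,3]
def proj(c,P):
    K,r,t=c;q=(np.atleast_2d(P)@r.T+t)@np.array(K).T;return q[:,:2]/q[:,2:]
def tri(cs,uv):
    A=[];
    for c,p in zip(cs,uv):
        M=np.array(c[0])@np.c_[c[1],c[2]];A+= [p[0]*M[2]-M[0],p[1]*M[2]-M[1]]
    X=np.linalg.svd(np.array(A))[2][-1];X=X[:3]/X[3]
    return X,[np.round(proj(c,X)[0]-p,1) for c,p in zip(cs,uv)]
def onz(c,p,z):
    K,r,t=c;d=r.T@np.linalg.inv(K)@[p[0],p[1],1];o=-r.T@t;return o+d*(z-o[2])/d[2]
def crops(lst,fn):
    """list of (img,x,y,w) -> 2x2 of 400x300"""
    o=[]
    for im,x,y,w in lst:
        h=int(w*.75);a=cv2.resize(np.ascontiguousarray(im[y:y+h,x:x+w,::-1]),(400,300),interpolation=cv2.INTER_CUBIC)
        for k in range(0,w,10):
            u=int(k*400/w);L=9 if (x+k)%50==0 else 4
            cv2.line(a,(u,0),(u,L),(0,0,255),1)
            if k*.75*10/10<h and k<h: v=int(k*400/w);cv2.line(a,(0,v),(L,v),(0,0,255),1)
        cv2.putText(a,f"{x},{y} x{400/w:.2f}",(250,295),0,.4,(0,0,255),1);o.append(a)
    while len(o)%2:o.append(o[-1]*0)
    cv2.imwrite(fn,np.vstack([np.hstack(o[i:i+2]) for i in range(0,len(o),2)]))
E
python3 - <<'E'
from h import *
d=pickle.load(open("c0.pkl","rb"));s,t=d["side"]["img"],d["top"]["img"]
crops([(s,160,220,100),(t,110,170,100),(s,170,140,200),(t,180,130,170)],"pics/cr1.png")
E
```

```text
(no output)
```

View pics/cr1.png

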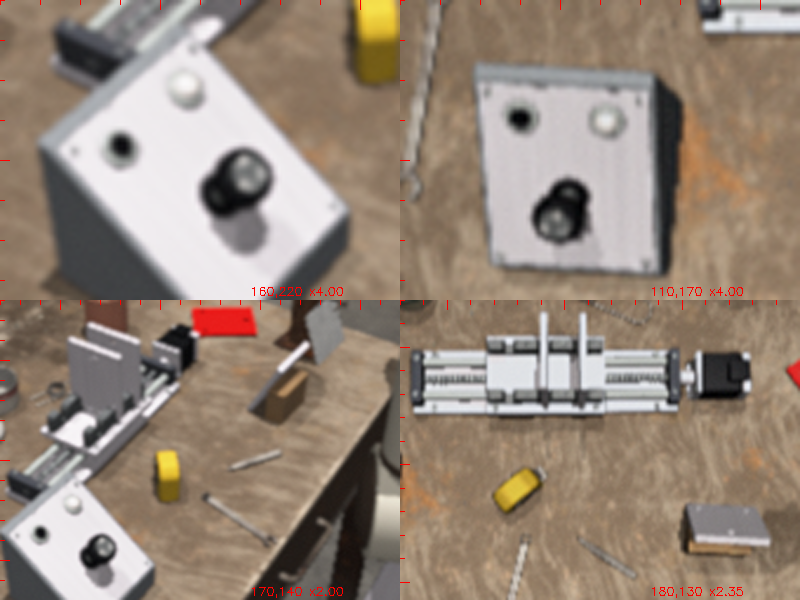

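```bash
python3 - <<'E'
from h import *
d=pickle.load(open("c0.pkl","rb"));S,T=cam(d["side"]),cam(d["top"])
def p(n,a,b): 
    X,e=tri([S,T],[a,b]);print(n,X.round(4),e)
p("mush",(222,264.5),(149.7,224.2))
p("desk back L",(170,256.3),(128.8,186.5)); p("desk back R",(210.5,228),(173.8,188.8)); p("desk front R",(247.5,272),(176.3,238.5))
p("lamp",(206.5,242),(161.5,200)); p("btn",(190.3,256.5),(140,199.5))
f=lambda x,y:(180+(x-400)/2.353,130+(y-300)/2.353); g=lambda x,y:(170+x/2,140+(y-300)/2)
p("plate leftTop?",g(305,310),f(685,545));p("plate topR",g(338,350),f(768,544))
for n,q in dict(fl=(687,505),fr=(757,507),bl=(414,412),br=(678,412),tl=(414,350),tr=(678,350)).items(): print(n,onz(T,f(*q),0.0).round(3),onz(T,f(*q),0.03).round(3))
print("rack z.086",[onz(T,f(*q),0.086).round(4) for q in ((488,345),(603,345),(488,397),(603,397))])
print("plate tops z .187",[onz(T,f(*q),.187).round(4) for q in((544,315),(583,315),(544,405),(583,405))])
print("tape",onz(T,f(517,490),.064), "cam",(-S[1].T@S[2]).round(2),(-T[1].T@T[2]).round(2))
E
```

```text
mush [0.4412 0.2953 0.1088] [array([-0.4, -0.1]), array([0.2, 0.3])]
desk back L [0.5557 0.3606 0.1314] [array([0.2, 0.1]), array([-0.1, -0.2])]
desk back R [0.5432 0.2191 0.1284] [array([-2.6, -0.6]), array([1.1, 2.3])]
desk front R [0.4048 0.2261 0.0348] [array([0.7, 0.1]), array([-0.3, -0.6])]
lamp [0.5163 0.2607 0.1207] [array([0., 0.]), array([-0., -0.])]
btn [0.5173 0.3267 0.1223] [array([0.3, 0.1]), array([-0.1, -0.2])]
plate leftTop? [ 0.397  -0.1568  0.2524] [array([-3.6, -0.5]), array([1.5, 3.9])]
plate topR [ 0.3956 -0.2891  0.1046] [array([-7.1, -1. ]), array([2.8, 7.9])]
fl [ 0.481 -0.188  0.   ] [ 0.478 -0.184  0.03 ]
fr [ 0.479 -0.288  0.   ] [ 0.476 -0.282  0.03 ]
bl [0.612 0.207 0.   ] [0.606 0.202 0.03 ]
br [ 0.617 -0.176  0.   ] [ 0.61  -0.172  0.03 ]
tl [0.704 0.21  0.   ] [0.696 0.206 0.03 ]
tr [ 0.709 -0.177  0.   ] [ 0.701 -0.173  0.03 ]
rack z.086 [array([0.6896, 0.0955, 0.086 ]), array([ 0.6919, -0.0627,  0.086 ]), array([0.6165, 0.0937, 0.086 ]), array([ 0.6186, -0.0631,  0.086 ])]
plate tops z .187 [array([0.7026, 0.017 , 0.187 ]), array([ 0.7034, -0.0328,  0.187 ]), array([0.5854, 0.0152, 0.187 ]), array([ 0.586 , -0.0338,  0.187 ])]
tape [0.49212179 0.05263955 0.064     ] cam [-0.04  0.89  0.94] [ 0.33 -0.01  1.4 ]
```

Call:
{"fn": "step_arm", "kwargs": {
  "rows": [
    [43, 45, 12, 0, 0, -8],
    [43, 45, 12, 0, 0, -8],
    [43, 45, 12, 0, 0, -7.5],
    [43, 45, 12, 0, 0, 0],
    [43, 44, 11, 0, 0, 0],
    [43, 44, 10, 0, 0, 0],
    [0, 0, 0, 0, 0, 0],
    [0, 0, 0, 0, 0, 0]
  ],
  "fingers": 1
}}

```text
time_s: 0.95
ee_pos: [0.4223, -0.2939, 0.285]
orientation: [1.0, 0.007, -0.0, -0.0]
contact_force: [-0.4, -0.7, -0.3]
finger_gap: -0.0001
grasp_force: 0.0
```

```bash
cat > snap.py <<'E'
import sys,pickle,cv2
from cell import *
st=observe();c=capture("wrist");pickle.dump((st,c),open(f"w{sys.argv[1]}.pkl","wb"))
print(st["time_s"],st["ee_pos"].round(4),st["orientation"].round(4))
cv2.imwrite(f"pics/w{sys.argv[1]}.png",cv2.resize(c["img"][:,:,::-1],(800,600),interpolation=cv2.INTER_CUBIC))
E
python3 snap.py 1
```

```text
0.95 [ 0.4223 -0.2939  0.285 ] [ 1.0e+00  7.5e-03 -2.0e-04 -0.0e+00]
```

View pics/w1.png

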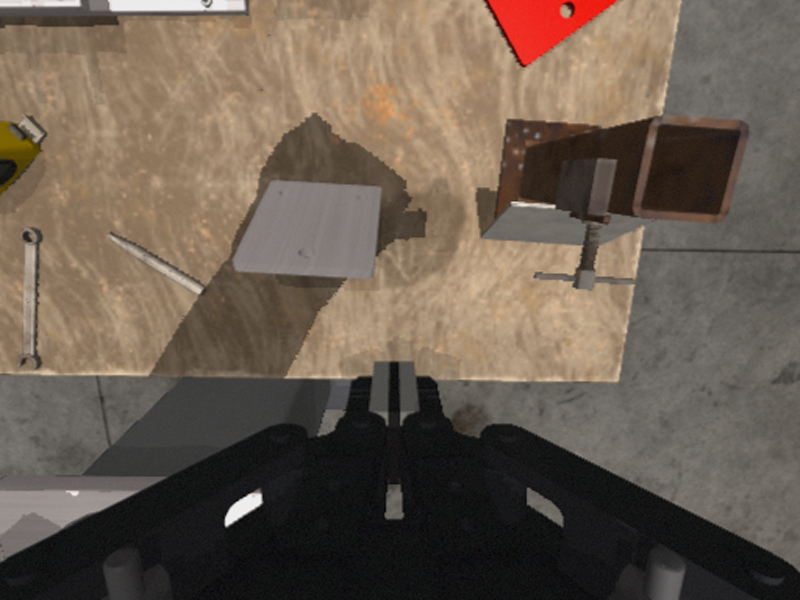

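```bash
python3 - <<'E'
from h import *
st,c=pickle.load(open("w1.pkl","rb"));W=cam(c,st)
d=pickle.load(open("c0.pkl","rb"));S,T=cam(d["side"]),cam(d["top"])
k=.64
wf=np.array([(272,181),(381,186),(234,270),(373,277),(305,252)])*k
tf=np.array([(180+(x-400)/2.353,130+(y-300)/2.353) for x,y in((687,505),(757,507),(685,545),(768,544))])
def pts(v,top):
    x0,y0,ps,l=v;Rm=(R.from_euler("z",ps)*R.from_euler("y",-l)).as_matrix()
    L=np.array([(4,50,0),(4,-50,0),(top,50,125),(top,-50,125),(4,0,108)])/1e3
    z=.004*np.sin(l)  # lowest corner on bench (-x edge low?)
    return L@Rm.T+[x0,y0,z]
for top in(4,-4):
  for useT in (0,1):
    f=lambda v:np.r_[(proj(W,pts(v,top))-wf).ravel(), useT*(proj(T,pts(v,top)[:4])-tf).ravel(), (v[3]-.45)*100]
    r=least_squares(f,[.48,-.236,0,.45]);print(top,useT,r.x.round(4),r.cost.round(2),f(r.x)[:10].round(1),f(r.x)[10:18].round(1))
E
```

```text
4 0 [ 0.4819 -0.2313 -0.0343  0.4683] 11.91 [-0.6  0.8  0.1  1.2 -1.3 -1.9  0.5 -2.1  1.2  2.6] [-0. -0. -0. -0.  0. -0.  0. -0.]
4 1 [ 0.4812 -0.2313 -0.0367  0.4716] 35.31 [-0.5  1.2  0.1  1.7 -1.3 -1.1  0.4 -1.1  1.2  3.4] [-1.8 -1.8 -1.8 -1.2  3.  -4.3  0.2 -2.3]
-4 0 [ 0.4834 -0.2312 -0.0365  0.4474] 1.28 [-0.7 -0.4  0.   0.1 -0.6  0.4  0.3  0.4  0.9 -0.5] [-0. -0. -0. -0.  0. -0. -0. -0.]
-4 1 [ 0.4827 -0.2313 -0.0388  0.4478] 19.6 [-0.6  0.   0.1  0.7 -0.6  1.   0.2  1.2  0.9  0.2] [-1.8 -2.2 -1.8 -1.6  2.8 -3.3 -0.  -1.3]
```

Call:
{"fn": "step_arm", "kwargs": {
  "rows": [
    [0, 20, 0, 0, 0, 0],
    [0, 40, 0, 0, 0, 0],
    [0, 40, 0, 0, 0, 0],
    [0, 40, 0, 0, 0, 0],
    [0, 40, 0, 0, 0, 0],
    [0, 40, 0, 0, 0, 0],
    [0, 40, 0, 0, -5, 0],
    [0, 40, -5, 0, -5, 0],
    [-5, 40, -10, 0, -5, 0],
    [-5, 40, -10, 0, -5, 0],
    [-5, 40, -10, 0, -5, 0],
    [-5, 40, -10, 0, -5, 0],
    [-5, 40, -15, 0, -5, 0],
    [-5, 40, -15, 0, 0, 0],
    [-5, 40, -15, 0, 0, 0],
    [-3, 9, -4, 0, 0, 0],
    [0, 0, 0, 0, 0, 0],
    [0, 0, 0, 0, 0, 0]
  ]
}}

```text
time_s: 2.8
ee_pos: [0.4216, 0.1034, 0.196]
orientation: [0.949, 0.113, 0.291, -0.04]
contact_force: [0.3, 0.8, 0.5]
finger_gap: 0.0002
grasp_force: 0.0
```

```bash
python3 snap.py 2
```

```text
2.8 [0.4216 0.1034 0.196 ] [ 0.9491  0.1131  0.2913 -0.04  ]
```

View pics/w2.png

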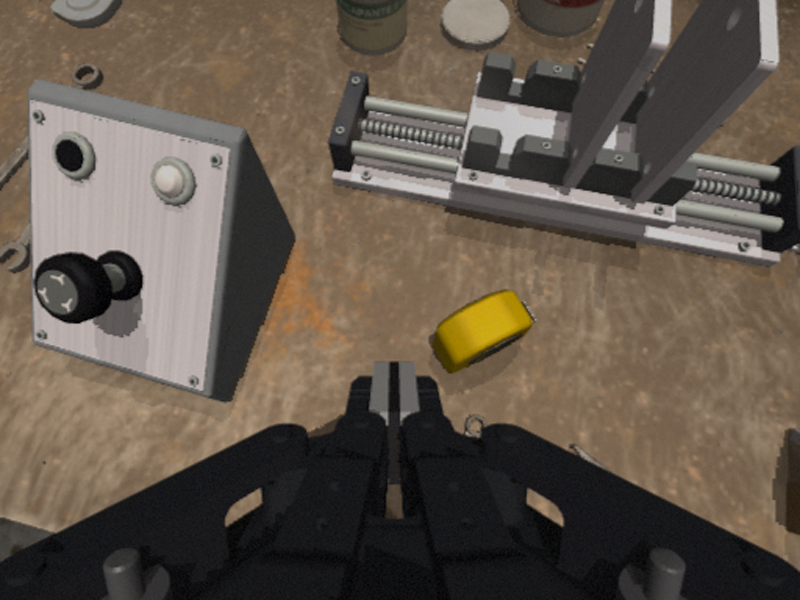

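```bash
python3 - <<'E'
from h import *
st,c=pickle.load(open("w2.pkl","rb"));i=c["img"]
a=cv2.resize(np.ascontiguousarray(i[20:145,290:400,::-1]),None,fx=4.5,fy=4.5,interpolation=cv2.INTER_CUBIC)[:560]
b=cv2.resize(np.ascontiguousarray(i[160:220,15:75,::-1]),None,fx=4.5,fy=4.5,interpolation=cv2.INTER_CUBIC)
o=np.zeros((560,790,3),np.uint8);o[:a.shape[0],:a.shape[1]]=a;o[:b.shape[0],500:500+b.shape[1]]=b
cv2.imwrite("pics/z2.png",o)
E
```

```text
(no output)
```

View pics/z2.png

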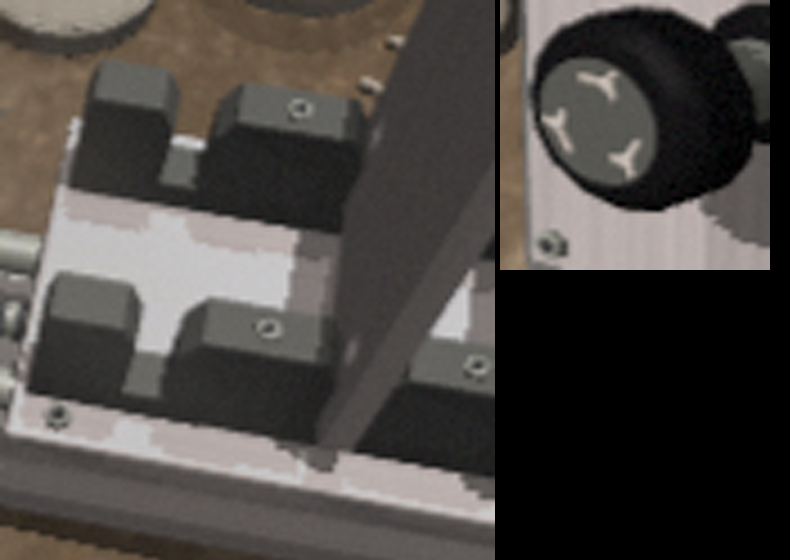

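```bash
python3 - <<'E'
from h import *
st,c=pickle.load(open("w2.pkl","rb"));W=cam(c,st)
d=pickle.load(open("c0.pkl","rb"));S,T=cam(d["side"]),cam(d["top"])
u=lambda x,y:(290+x/4.5,20+y/4.5)
# rack: x,y,yaw(psi), z
L=np.array([(-35,50,62),(35,50,62),(-35,25,86),(35,25,86)])/1e3
m=np.array([u(143,373),u(181,168),u(268,328),u(301,108)])
pr=lambda v:L@R.from_euler("z",v[2]).as_matrix().T+[v[0],v[1],v[3]]
f=lambda v:np.r_[(proj(W,pr(v))-m).ravel(),v[3]*1000/3]
r=least_squares(f,[.655,.016,0,0]);print("rack",r.x.round(4),f(r.x).round(1),"slot",pr(r.x)[:2].mean(0).round(4))
# direct: two-view onz
print([onz(W,m[i],z).round(4) for i,z in((0,.062),(1,.062),(2,.086),(3,.086))])
# desk: seat + yaw
k=.64
ld=np.array([(68,-33,12),(68,33,6),(0,0,47)])/1e3
mw=np.array([(172*k,180*k),(75*k,156*k),(37.2,186.9)]);mt=np.array([(161.5,200),(140,199.5),(149.7,224.2)]);ms=np.array([(206.5,242),(190.3,256.5),(222,264.5)])
def pd(v):
    Rm=R.from_euler("z",v[3]).as_matrix()@np.array([[np.cos(a),0,-np.sin(a)],[0,1,0],[np.sin(a),0,np.cos(a)]]);return ld@Rm.T+v[:3]
a=np.radians(35)
g=lambda v:np.r_[(proj(W,pd(v))-mw).ravel(),(proj(T,pd(v))-mt).ravel(),(proj(S,pd(v))-ms).ravel()]
r=least_squares(g,[.468,.295,.07,0]);print("desk",r.x.round(4),g(r.x).round(1),"top",pd(r.x)[2].round(4))
print("tri all",tri([W,S,T],[mw[2],ms[2],mt[2]]),tri([W,T],[mw[2],mt[2]]))
E
```

```text
rack [6.624e-01 1.970e-02 1.570e-02 4.000e-04] [ 0.3 -0.2  0.1 -0.7 -0.1  0.4 -0.3  0.5  0.1] slot [0.6616 0.0697 0.0624]
[array([0.6265, 0.0694, 0.062 ]), array([0.6959, 0.0701, 0.062 ]), array([0.6279, 0.0441, 0.086 ]), array([0.6982, 0.0449, 0.086 ])]
desk [ 0.4676  0.297   0.0813 -0.0633] [-2.9  2.3  0.1 -0.1  2.4 -0.1 -0.8  0.2 -0.3 -1.8 -1.8  0.1  0.4 -2.2
 -1.2 -1.4 -1.2 -2.1] top [0.4407 0.2987 0.1198]
tri all (array([0.43954879, 0.29774504, 0.11525763]), [array([6.4, 3.1]), array([-0.5, -0.9]), array([-1.2,  0.7])]) (array([0.43955878, 0.29051202, 0.13166514]), [array([ 0.6, -1.6]), array([-0. ,  0.2])])
```

```bash
cat > go.py <<'E'
# usage: go.py x y z tilt_deg theta_deg desk_yaw_deg : delta to pose; tool z = tilted away from robot by tilt, theta = spin about tool's own axis
import sys;from h import *
from cell import *
def target(tilt,th,yaw=0):
    return R.from_euler("z",yaw,degrees=True)*R.from_euler("y",-tilt,degrees=True)*R.from_euler("z",th,degrees=True)*R.from_rotvec([np.pi,0,0])
if __name__=="__main__":
    a=[float(v) for v in sys.argv[1:]];s=observe()
    D=target(*a[3:])*R.from_quat(s["orientation"]).inv()
    print("t",s["time_s"],"pos",s["ee_pos"].round(4),"d mm",((np.array(a[:3])-s["ee_pos"])*1e3).round(1),"rot deg",np.degrees(D.as_rotvec()).round(2),"q",s["q"].round(2),"F",s["contact_force"].round(1))
E
python3 go.py .383 .296 .197 35 0 -2
```

```text
t 2.85 pos [0.4216 0.1035 0.196 ] d mm [-38.6 192.5   1. ] rot deg [ -0.5   -0.85 -15.77] q [ 0.23 -0.85 -0.7   1.12  0.01  3.14] F [0.4 0.1 0.5]
```

Call:
{"fn": "step_arm", "kwargs": {
  "rows": [
    [-1, 12, 0, -4.6, 0, 6.5],
    [-1, 16, 0, -4.6, 0, 6.5],
    [-1, 16, 0, -4.6, 0, 6.5],
    [-1, 16, 0, -4.6, 0, 6.5],
    [-1, 16, 0, -4.6, 0, 6.5],
    [-1, 16, 0, -4.6, 0, 6.5],
    [-1, 16, 0, -4.6, 0, 6.5],
    [-1, 16, 0, -4.6, 0, 6.5],
    [-1, 16, 0, -4.6, 0, 6.5],
    [-1, 16, 0, 0, 0, 0],
    [0, 16, 0, 0, 0, 0],
    [0, 16, 0, 0, 0, 0],
    [0, 5, 0, 0, 0, 0],
    [0, 0, 0, 0, 0, 0]
  ]
}}

```text
time_s: 4.25
ee_pos: [0.4116, 0.2972, 0.1949]
orientation: [0.729, 0.644, 0.178, 0.15]
contact_force: [0.2, 0.2, -0.3]
finger_gap: -0.0003
grasp_force: 0.0
```

```bash
python3 go.py .383 .297 .197 35 90 0
```

```text
t 4.25 pos [0.4116 0.2972 0.1949] d mm [-28.6  -0.2   2.1] rot deg [-4.26 -8.15  5.86] q [ 0.8  -0.39 -0.39  1.23 -0.32  2.44] F [ 0.2  0.2 -0.3]
```

Now square up and back off to ~100 mm standoff, with the camera at the +y side.

Call:
{"fn": "step_arm", "kwargs": {
  "rows": [
    [-14, 0, 1, -2, -4, 3],
    [-14, 0, 1, -2.2, -4.1, 2.9],
    [0, 0, 0, 0, 0, 0],
    [0, 0, 0, 0, 0, 0]
  ]
}}

```text
time_s: 4.65
ee_pos: [0.3832, 0.2968, 0.197]
orientation: [0.675, 0.674, 0.213, 0.211]
contact_force: [0.5, 0.5, -0.3]
finger_gap: -0.0003
grasp_force: 0.0
```

```bash
python3 go.py .383 .297 .197 35 90 0; python3 snap.py 3
```

```text
t 4.65 pos [0.3832 0.2968 0.197 ] d mm [-0.2  0.2 -0. ] rot deg [-0.13 -0.07 -0.03] q [ 0.93 -0.51 -0.51  1.18 -0.48  2.41] F [ 0.5  0.5 -0.3]
4.65 [0.3832 0.2968 0.197 ] [0.6746 0.6744 0.2131 0.2114]
```

View pics/w3.png

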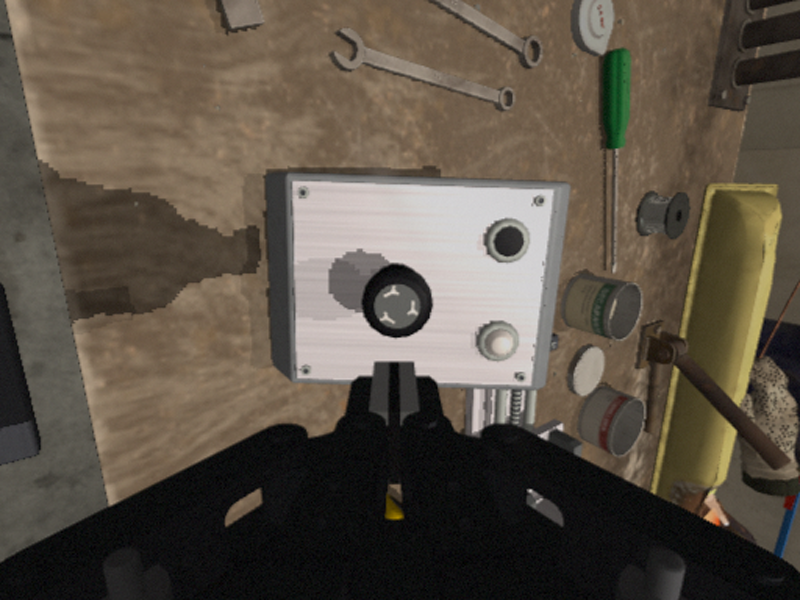

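```bash
python3 - <<'E'
from h import *
d=pickle.load(open("c0.pkl","rb"));S,T=cam(d["side"]),cam(d["top"])
C=[]
for n in "23":
    st,c=pickle.load(open(f"w{n}.pkl","rb"));C.append(cam(c,st))
k=.64
A=np.array([(397,304),(498,341),(507,241)])*k
print("mush 3+T",tri([C[1],T],[A[0],(149.7,224.2)]));print("3+S",tri([C[1],S],[A[0],(222,264.5)]));print("3+2",tri([C[1],C[0]],[A[0],(37.2,186.9)]))
B=np.array([(172,180),(75,156)])*k
for i in(0,1):print("lamp/btn 3+2",tri([C[1],C[0]],[A[i+1],B[i]]))
sc3=np.array([(303,192),(539,201),(305,370),(520,377)])*k; sc2=np.array([(42,335),(39,116),(194,381),(216,160)])*k
P=[]
for a,b in zip(sc3,sc2):
    X,e=tri([C[1],C[0]],[a,b]);P.append(X);print("screw",X.round(4),e)
P=np.array(P);print((P[1]-P[0])*1e3,(P[0]-P[2])*1e3)
# intersection of w3 ray with plane along axis: lateral at D=97
print([onz(C[1],A[0],z).round(4) for z in(.112,.1175,.12)])
E
```

```text
mush 3+T (array([0.44278705, 0.29575684, 0.11409725]), [array([-2.5,  2.7]), array([-0.4, -0.4])])
3+S (array([0.43530312, 0.30238577, 0.12119936]), [array([-4.9, -1.5]), array([-0.4, -0.7])])
3+2 (array([0.44028979, 0.30003938, 0.12081652]), [array([-0.4,  0.1]), array([-0.1, -0.4])])
lamp/btn 3+2 (array([0.51968203, 0.26305471, 0.12480463]), [array([ 0.2, -0.1]), array([0. , 0.2])])
lamp/btn 3+2 (array([0.52277936, 0.32841323, 0.12363803]), [array([-0.2,  0.1]), array([-0. , -0.2])])
screw [0.4201 0.3582 0.0497] [array([-0.4,  0.2]), array([-0.1, -0.4])]
screw [0.5387 0.3528 0.1333] [array([ 0.1, -0. ]), array([0. , 0.1])]
screw [0.4148 0.2419 0.05  ] [array([-0.,  0.]), array([-0., -0.])]
screw [0.5335 0.2369 0.1338] [array([ 0.1, -0. ]), array([0. , 0.1])]
[118.54159414  -5.35734802  83.55585806] [  5.33659719 116.26071655  -0.32422815]
[array([0.4469, 0.2971, 0.112 ]), array([0.443 , 0.299 , 0.1175]), array([0.4412, 0.2998, 0.12  ])]
```

```bash
python3 go.py .4317 .3004 .1331 35 90 -2.6
```

```text
t 4.7 pos [0.3836 0.2968 0.1971] d mm [ 48.1   3.6 -64. ] rot deg [-0.13 -0.07 -2.59] q [ 0.93 -0.51 -0.51  1.18 -0.48  2.41] F [-0.3  0.4 -0.3]
```

Call:
{"fn": "step_arm", "kwargs": {
  "rows": [
    [16, 1.2, -21, 0, 0, -1.3],
    [16, 1.2, -21, 0, 0, -1.3],
    [16, 1.2, -22, 0, 0, 0],
    [2.9, -0.1, -4.1, 0, 0, 0],
    [1.7, -0.1, -2.5, 0, 0, 0],
    [0, 0, 0, 0, 0, 0],
    [0, 0, 0, 0, 0, 0]
  ]
}}

```text
time_s: 5.4
ee_pos: [0.4361, 0.3007, 0.1272]
orientation: [0.69, 0.659, 0.208, 0.217]
contact_force: [-0.0, 0.9, 0.5]
finger_gap: -0.0003
grasp_force: 0.0
```

Call:
{"fn": "step_arm", "kwargs": {
  "rows": [
    [1.15, 0, -1.64, 0, 0, 0],
    [1.15, 0, -1.64, 0, 0, 0],
    [1.15, 0, -1.64, 0, 0, 0],
    [0, 0, 0, 0, 0, 0]
  ]
}}

```text
time_s: 5.8
ee_pos: [0.4394, 0.3007, 0.1214]
orientation: [0.689, 0.659, 0.208, 0.217]
contact_force: [-3.9, -0.2, 5.4]
finger_gap: -0.0003
grasp_force: 2.8
```

Call:
{"fn": "step_arm", "kwargs": {
  "rows": [
    [0.57, 0, -0.82, 0, 0, 0],
    [0.57, 0, -0.82, 0, 0, 0],
    [0.57, 0, -0.82, 0, 0, 0],
    [0.57, 0, -0.82, 0, 0, 0],
    [0, 0, 0, 0, 0, 0]
  ]
}}

```text
time_s: 6.3
ee_pos: [0.4416, 0.3008, 0.1187]
orientation: [0.689, 0.659, 0.208, 0.217]
contact_force: [-9.7, -2.0, 10.1]
finger_gap: 0.0
grasp_force: 6.6
```

Call:
{"fn": "step_arm", "kwargs": {
  "rows": [
    [0.57, 0, -0.82, 0, 0, 0],
    [0.57, 0, -0.82, 0, 0, 0],
    [0, 0, 0, 0, 0, 0]
  ]
}}

```text
time_s: 6.6
ee_pos: [0.4428, 0.3007, 0.1168]
orientation: [0.689, 0.659, 0.208, 0.217]
contact_force: [-6.0, -1.2, 6.5]
finger_gap: 0.0001
grasp_force: 4.4
```

Call:
{"fn": "step_arm", "kwargs": {
  "rows": [
    [0.57, 0, -0.82, 0, 0, 0],
    [0, 0, 0, 0, 0, 0]
  ]
}}

```text
time_s: 6.8
ee_pos: [0.4434, 0.3007, 0.1159]
orientation: [0.689, 0.659, 0.208, 0.217]
contact_force: [-6.5, -0.7, 7.6]
finger_gap: 0.0001
grasp_force: 4.8
```

Call:
{"fn": "step_arm", "kwargs": {
  "rows": [
    [0.57, 0, -0.82, 0, 0, 0],
    [0, 0, 0, 0, 0, 0]
  ]
}}

```text
time_s: 7.0
ee_pos: [0.444, 0.3007, 0.1152]
orientation: [0.689, 0.659, 0.208, 0.217]
contact_force: [-7.2, -1.6, 7.0]
finger_gap: 0.0001
grasp_force: 5.0
```

Call:
{"fn": "step_arm", "kwargs": {
  "rows": [
    [0.57, 0, -0.82, 0, 0, 0],
    [0, 0, 0, 0, 0, 0]
  ]
}}

```text
time_s: 7.2
ee_pos: [0.4446, 0.3007, 0.1143]
orientation: [0.689, 0.659, 0.208, 0.217]
contact_force: [-7.0, -1.4, 8.2]
finger_gap: -0.0004
grasp_force: 5.1
```

Call:
{"fn": "step_arm", "kwargs": {
  "rows": [
    [0.57, 0, -0.82, 0, 0, 0],
    [0, 0, 0, 0, 0, 0]
  ]
}}

```text
time_s: 7.4
ee_pos: [0.4451, 0.3006, 0.1136]
orientation: [0.689, 0.659, 0.208, 0.217]
contact_force: [-7.3, -1.4, 7.9]
finger_gap: 0.0001
grasp_force: 5.3
```

Call:
{"fn": "step_arm", "kwargs": {
  "rows": [
    [0.57, 0, -0.82, 0, 0, 0],
    [0, 0, 0, 0, 0, 0]
  ]
}}

```text
time_s: 7.6
ee_pos: [0.4457, 0.3007, 0.1128]
orientation: [0.689, 0.659, 0.208, 0.217]
contact_force: [-7.6, -1.2, 8.8]
finger_gap: -0.0004
grasp_force: 5.7
```

Call:
{"fn": "step_arm", "kwargs": {
  "rows": [
    [0.57, 0, -0.82, 0, 0, 0],
    [0, 0, 0, 0, 0, 0]
  ]
}}

```text
time_s: 7.8
ee_pos: [0.4462, 0.3007, 0.1123]
orientation: [0.689, 0.659, 0.208, 0.217]
contact_force: [-12.5, -1.9, 11.3]
finger_gap: 0.0003
grasp_force: 7.8
```

Call:
{"fn": "step_arm", "kwargs": {
  "rows": [
    [0.57, 0, -0.82, 0, 0, 0],
    [0, 0, 0, 0, 0, 0]
  ]
}}

```text
time_s: 8.0
ee_pos: [0.4467, 0.3008, 0.1117]
orientation: [0.689, 0.659, 0.208, 0.217]
contact_force: [-14.8, -2.9, 13.8]
finger_gap: -0.0001
grasp_force: 9.9
```

Call:
{"fn": "step_arm", "kwargs": {
  "rows": [
    [-2.3, 0, 3.3, 0, 0, 0],
    [-5.7, 0.3, 8.2, 0, 0, 0],
    [-11.4, 0.5, 16.4, 0, 0, 0],
    [-11.4, 0.5, 16.4, 0, 0, 0],
    [-11.4, 0.5, 16.4, 0, 0, 0],
    [0, 0, 30, 0, 0, 0],
    [0, 0, 30, 0, 0, 0],
    [0, 0, 0, 0, 0, 0]
  ],
  "fingers": 0.39
}}

```text
time_s: 8.8
ee_pos: [0.4052, 0.3032, 0.2356]
orientation: [0.69, 0.658, 0.21, 0.216]
contact_force: [-0.5, 0.2, -0.0]
finger_gap: 0.026
grasp_force: 0.0
```

```bash
python3 - <<'E'
from h import *
from cell import *
c=capture("side");pickle.dump(c,open("s2.pkl","wb"));d=pickle.load(open("c0.pkl","rb"))["side"]["img"]
i=c["img"];S=cam(c)
ax=np.array([-.573,.026,.819]);seat=np.array([.4398,.3011,.1215])-.047*ax
for L in(.047,.038):print(L,proj(S,seat+L*ax))
t=d[257:273,214:232].astype(np.float32)
m=cv2.matchTemplate(i[245:290,200:250].astype(np.float32),t,cv2.TM_CCOEFF_NORMED);_,v,_,p=cv2.minMaxLoc(m);print(v,p[0]+200-214,p[1]+245-257)
t=d[235:250,200:213].astype(np.float32);m=cv2.matchTemplate(i[225:260,190:225].astype(np.float32),t,cv2.TM_CCOEFF_NORMED);_,v,_,p=cv2.minMaxLoc(m);print("lamp ref",v,p[0]+190-200,p[1]+225-235)
E
python3 go.py .4013 -.2282 .22 25.6 90 -2.1
```

```text
0.047 [[220.51151612 262.70621421]]
0.038 [[219.08140543 263.78616936]]
0.9865778088569641 -1 1
lamp ref 0.9994943141937256 0 0
t 8.85 pos [0.4048 0.3028 0.2331] d mm [  -3.5 -531.   -13.1] rot deg [0.2  9.42 0.47] q [ 0.91 -0.44 -0.39  1.23 -0.49  2.43] F [ 0.2  0.4 -1.2]
```

Call:
{"fn": "step_arm", "kwargs": {
  "rows": [
    [0, -20, 0, 0, 4, 0],
    [0, -30, 0, 0, 4, 0],
    [0, -30, 0, 0, 4, 0],
    [0, -30, 0, 0, 4, 0],
    [0, -30, 0, 0, 4, 0],
    [0, -30, 0, 0, 0, 0],
    [0, -30, 0, 0, 0, 0],
    [0, -30, 0, 0, 0, 0],
    [0, -30, 0, 0, 0, 0],
    [0, -30, 0, 0, 0, 0],
    [0, -30, 0, 0, 0, 0],
    [0, -30, 0, 0, 0, 0],
    [0, -30, 0, 0, 0, 0],
    [0, -30, 0, 0, -3.5, 0],
    [0, -30, 0, 0, -3.5, 0],
    [0, -30, 0, 0, -3.5, 0],
    [0, -30, 0, 0, 0, 0],
    [0, -30, 0, 0, 0, 0],
    [0, -1, 0, 0, 0, 0],
    [0, 0, 0, 0, 0, 0]
  ]
}}

```text
time_s: 10.85
ee_pos: [0.404, -0.2289, 0.2295]
orientation: [0.705, 0.674, 0.15, 0.16]
contact_force: [0.1, -0.1, 0.5]
finger_gap: 0.0263
grasp_force: 0.0
```

```bash
python3 go.py .4013 -.2282 .1731 25.6 90 -2.1
```

```text
t 10.85 pos [ 0.404  -0.2289  0.2295] d mm [ -2.7   0.7 -56.4] rot deg [ 0.26 -0.3   0.54] q [-0.67 -0.51 -0.39  1.31  0.25  1.  ] F [ 0.1 -0.1  0.5]
```

Call:
{"fn": "step_arm", "kwargs": {
  "rows": [
    [-1.5, 0.4, -28, 0.1, -0.2, 0.3],
    [-1.2, 0.3, -28, 0.1, -0.1, 0.2],
    [8.6, -0.3, -18, 0, 0, 0],
    [8.7, -0.3, -18, 0, 0, 0],
    [0, 0, 0, 0, 0, 0],
    [0, 0, 0, 0, 0, 0]
  ]
}}

```text
time_s: 11.45
ee_pos: [0.4191, -0.2276, 0.139]
orientation: [0.701, 0.678, 0.154, 0.161]
contact_force: [0.6, 0.1, 0.0]
finger_gap: 0.0262
grasp_force: 0.0
```

```bash
python3 go.py .4186 -.2288 .137 25.6 90 -2.1;python3 snap.py 4
```

```text
t 11.45 pos [ 0.4191 -0.2276  0.139 ] d mm [-0.5 -1.2 -2. ] rot deg [ 0.14  0.1  -0.15] q [-0.65 -0.5  -0.57  1.13  0.25  1.01] F [0.6 0.1 0. ]
11.45 [ 0.4191 -0.2276  0.139 ] [0.7009 0.6777 0.1537 0.1607]
```

View pics/w4.png

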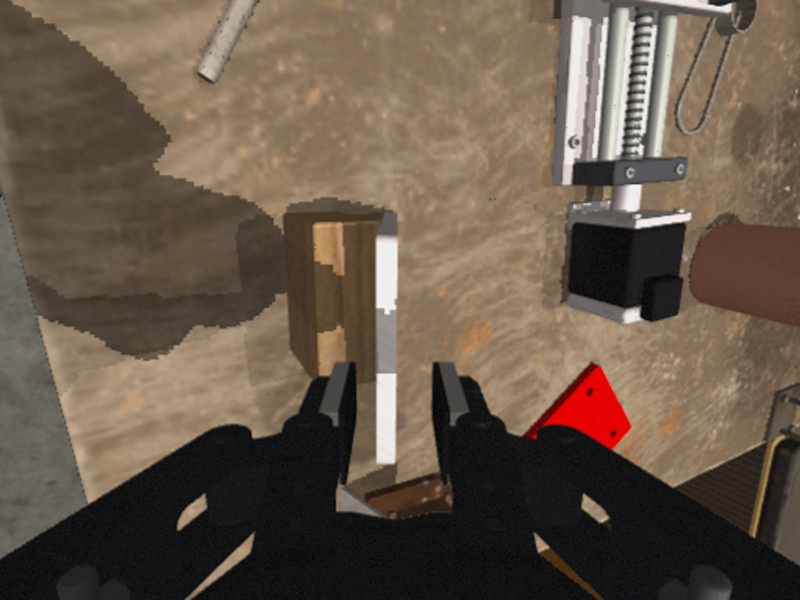

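```bash
python3 - <<'E'
from h import *
st,c=pickle.load(open("w4.pkl","rb"));W=cam(c,st)
Rm=(R.from_euler("z",-.0365)*R.from_euler("y",-.4474)).as_matrix()
L=np.array([(x,y,125) for y in(50,-50) for x in(4,-4)])/1e3
print(proj(W,L@Rm.T+[.4834,-.2312,.0017])/.64)
E
python3 go.py .4419 -.2298 .0838 25.6 90 -2.1
```

```text
[[396.54529158 236.0935729 ]
 [375.13069541 236.04139952]
 [395.53287851 467.04235101]
 [377.12759343 467.01069662]]
t 11.5 pos [ 0.4193 -0.2281  0.1399] d mm [ 22.6  -1.7 -56.1] rot deg [ 0.19  0.16 -0.12] q [-0.65 -0.5  -0.57  1.13  0.25  1.01] F [ 0.1 -1.   0.1]
```

Call:
{"fn": "step_arm", "kwargs": {
  "rows": [
    [-2.5, -0.7, 0, 0, 0, 0],
    [6.7, -0.25, -14, 0, 0, 0],
    [6.7, -0.25, -14, 0, 0, 0],
    [6.7, -0.25, -14, 0, 0, 0],
    [6.7, -0.25, -14, 0, 0, 0],
    [0, 0, 0, 0, 0, 0],
    [0, 0, 0, 0, 0, 0]
  ]
}}

```text
time_s: 12.2
ee_pos: [0.4434, -0.2305, 0.0838]
orientation: [0.701, 0.677, 0.154, 0.161]
contact_force: [0.2, -0.3, 0.4]
finger_gap: 0.0262
grasp_force: 0.0
```

```bash
python3 go.py .4436 -.2298 .0838 25.6 90 -2.1
```

```text
t 12.2 pos [ 0.4434 -0.2305  0.0838] d mm [ 0.2  0.7 -0. ] rot deg [ 0.18  0.15 -0.06] q [-0.61 -0.44 -0.64  0.99  0.24  1.04] F [ 0.2 -0.3  0.4]
```

Call:
{"fn": "step_arm", "kwargs": {
  "rows": [
    [0, 0, 0, 0, 0, 0],
    [0, 0, 0, 0, 0, 0],
    [0, 0, 0, 0, 0, 0],
    [0, 0, 0, 0, 0, 0],
    [0, 0, 0, 0, 0, 0],
    [0, 0, 0, 0, 0, 0]
  ],
  "fingers": 1,
  "squeeze": 70
}}

```text
time_s: 12.8
ee_pos: [0.4438, -0.2308, 0.084]
orientation: [0.701, 0.677, 0.154, 0.162]
contact_force: [-3.9, -0.4, 6.5]
finger_gap: 0.0075
grasp_force: 70.2
```

Call:
{"fn": "step_arm", "kwargs": {
  "rows": [
    [0, 0, 5, 0, 0, 0],
    [0, 0, 20, 0, 0, 0],
    [0, 0, 30, 0, 0, 0],
    [0, 0, 30, 0, 0, 0],
    [0, 0, 30, 0, 0, 0],
    [0, 0, 30, 0, 0, 0],
    [0, 0, 10, 0, 5, 0],
    [0, 0, 10, 0, 7, 0],
    [0, 0, 10, 0, 7, 0],
    [0, 0, 10, 0, 6.6, 0],
    [0, 0, 0, 0, 0, 0],
    [0, 0, 0, 0, 0, 0]
  ]
}}

```text
time_s: 14.0
ee_pos: [0.4442, -0.2302, 0.2666]
orientation: [0.718, 0.696, -0.005, 0.007]
contact_force: [-0.3, 0.2, -3.5]
finger_gap: 0.0071
grasp_force: 69.6
```

```bash
python3 go.py .46 .07 .26 0 180.7 0
```

```text
t 14.0 pos [ 0.4442 -0.2302  0.2666] d mm [ 15.8 300.2  -6.6] rot deg [ 0.64  0.85 92.42] q [-0.47 -0.03  0.13  1.72 -0.01  1.13] F [-0.3  0.2 -3.5]
```

Call:
{"fn": "step_arm", "kwargs": {
  "rows": [
    [0, 14, 0, 0, 0, 4],
    [1, 22, 0, 0, 0, 6.8],
    [1, 22, 0, 0, 0, 6.8],
    [1, 22, 0, 0, 0, 6.8],
    [1, 22, 0, 0, 0, 6.8],
    [1, 22, 0, 0, 0, 6.8],
    [1, 22, 0, 0, 0, 6.8],
    [1, 22, 0, 0, 0, 6.8],
    [1, 22, 0, 0, 0, 6.8],
    [1, 22, 0, 0, 0, 6.8],
    [1, 22, 0, 0, 0, 6.8],
    [1, 22, 0, 0, 0, 6.8],
    [1, 22, 0, 0, 0, 6.8],
    [1, 22, 0, 0, 0, 6.8],
    [1, 0, 0, 0, 0, 0],
    [0, 0, 0, 0, 0, 0],
    [0, 0, 0, 0, 0, 0]
  ]
}}

```text
time_s: 15.7
ee_pos: [0.4569, 0.0688, 0.2683]
orientation: [-0.004, 1.0, 0.002, 0.01]
contact_force: [-0.4, -0.1, -4.0]
finger_gap: 0.0075
grasp_force: 69.7
```

```bash
python3 go.py .6616 .0697 .255 0 180.7 0
```

```text
t 15.7 pos [0.4569 0.0688 0.2683] d mm [204.7   0.9 -13.3] rot deg [-0.19  1.13  0.2 ] q [ 0.15 -0.12  0.04  1.72  0.    0.14] F [-0.4 -0.1 -4. ]
```

Call:
{"fn": "step_arm", "kwargs": {
  "rows": [
    [12, 0.4, 0, 0, 0.5, 0.2],
    [24, 0.5, 0, 0, 0.6, 0],
    [24, 0, 0, 0, 0, 0],
    [24, 0, 0, 0, 0, 0],
    [24, 0, 0, 0, 0, 0],
    [24, 0, 0, 0, 0, 0],
    [24, 0, 0, 0, 0, 0],
    [24, 0, -8, 0, 0, 0],
    [16, 0, -15, 0, 0, 0],
    [9, 0, -15, 0, 0, 0],
    [0, 0, -15, 0, 0, 0],
    [0, 0, -10, 0, 0, 0],
    [0, 0, 0, 0, 0, 0],
    [0, 0, 0, 0, 0, 0]
  ]
}}

```text
time_s: 17.1
ee_pos: [0.6621, 0.0702, 0.2057]
orientation: [-0.007, 1.0, 0.001, -0.0]
contact_force: [0.0, 0.1, -2.5]
finger_gap: 0.0071
grasp_force: 69.7
```

```bash
python3 go.py .6616 .0697 .153 0 180.7 0; python3 snap.py 5; python3 - <<'E'
from h import *
st,c=pickle.load(open("w5.pkl","rb"));W=cam(c,st)
for P in((.6265,.0694,.086),(.6265,.0694,.062),(.6959,.0701,.086)):print((proj(W,P)/.64).round(0))
E
```

```text
t 17.1 pos [0.6621 0.0702 0.2057] d mm [ -0.5  -0.5 -52.7] rot deg [-0.17 -0.04 -0.11] q [0.1  0.37 0.46 1.66 0.   0.09] F [ 0.   0.1 -2.5]
17.1 [0.6621 0.0702 0.2057] [-7.0e-03  1.0e+00  1.5e-03 -4.0e-04]
[[392. 236.]]
[[392. 231.]]
[[391. 348.]]
```

View pics/w5.png

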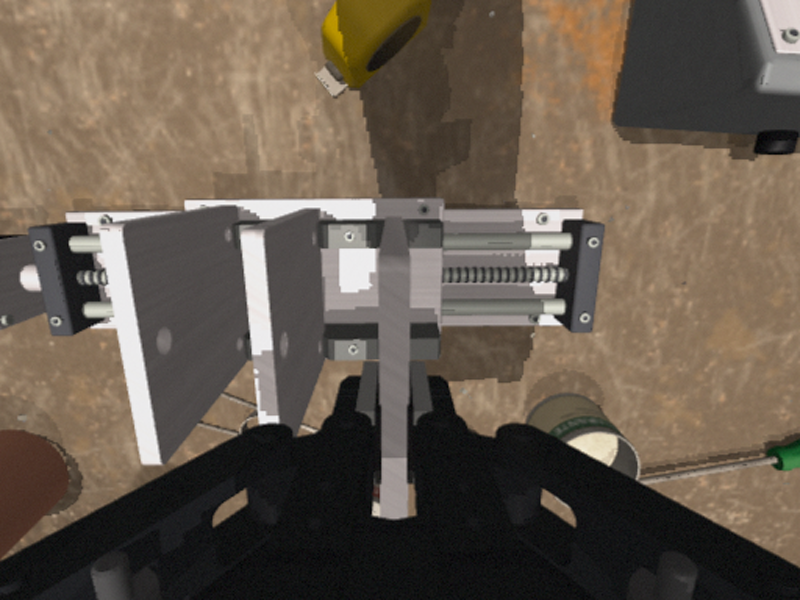

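Call:
{"fn": "step_arm", "kwargs": {
  "rows": [
    [-0.5, -0.5, -8, 0, 0, 0],
    [0, 0, -8, 0, 0, 0],
    [0, 0, -5, 0, 0, 0],
    [0, 0, -4, 0, 0, 0],
    [0, 0, -4, 0, 0, 0],
    [0, 0, -4, 0, 0, 0],
    [0, 0, 0, 0, 0, 0]
  ]
}}

```text
time_s: 17.85
ee_pos: [0.6618, 0.07, 0.1713]
orientation: [-0.007, 1.0, 0.001, -0.001]
contact_force: [0.7, 1.1, -4.0]
finger_gap: 0.0071
grasp_force: 69.7
```

Call:
{"fn": "step_arm", "kwargs": {
  "rows": [
    [0, 0, -4, 0, 0, 0],
    [0, 0, -3, 0, 0, 0],
    [0, 0, 0, 0, 0, 0]
  ]
}}

```text
time_s: 18.15
ee_pos: [0.6618, 0.07, 0.1644]
orientation: [-0.007, 1.0, 0.001, -0.001]
contact_force: [-0.4, -0.1, -3.4]
finger_gap: 0.0071
grasp_force: 69.7
```

Call:
{"fn": "step_arm", "kwargs": {
  "rows": [
    [0, 0, -3, 0, 0, 0],
    [0, 0, -3, 0, 0, 0],
    [0, 0, 0, 0, 0, 0]
  ]
}}

```text
time_s: 18.45
ee_pos: [0.6618, 0.07, 0.1584]
orientation: [-0.007, 1.0, 0.001, -0.001]
contact_force: [-1.1, -0.5, -3.3]
finger_gap: 0.0073
grasp_force: 69.7
```

Call:
{"fn": "step_arm", "kwargs": {
  "rows": [
    [0, 0, -1.5, 0, 0, 0],
    [0, 0, -1.5, 0, 0, 0],
    [0, 0, 0, 0, 0, 0]
  ]
}}

```text
time_s: 18.75
ee_pos: [0.6619, 0.07, 0.1557]
orientation: [-0.007, 1.0, 0.001, -0.001]
contact_force: [-0.4, -0.4, -1.6]
finger_gap: 0.0071
grasp_force: 69.7
```

Call:
{"fn": "step_arm", "kwargs": {
  "rows": [
    [0, 0, -1, 0, 0, 0],
    [0, 0, -1, 0, 0, 0],
    [0, 0, 0, 0, 0, 0]
  ]
}}

```text
time_s: 19.05
ee_pos: [0.662, 0.07, 0.1538]
orientation: [-0.007, 1.0, 0.001, -0.001]
contact_force: [0.3, -0.1, -2.6]
finger_gap: 0.0072
grasp_force: 69.7
```

Call:
{"fn": "step_arm", "kwargs": {
  "rows": [
    [0, 0, -1, 0, 0, 0],
    [0, 0, -1, 0, 0, 0],
    [0, 0, 0, 0, 0, 0]
  ]
}}

```text
time_s: 19.35
ee_pos: [0.662, 0.07, 0.1537]
orientation: [-0.007, 1.0, 0.002, 0.0]
contact_force: [-3.6, -0.7, 6.1]
finger_gap: 0.007
grasp_force: 71.4
```

Call:
{"fn": "step_arm", "kwargs": {
  "rows": [
    [0, 0, -1, 0, 0, 0],
    [0, 0, -1, 0, 0, 0],
    [0, 0, 0, 0, 0, 0]
  ]
}}

```text
time_s: 19.65
ee_pos: [0.662, 0.07, 0.1535]
orientation: [-0.007, 1.0, 0.002, 0.001]
contact_force: [-7.2, -0.5, 16.0]
finger_gap: 0.0072
grasp_force: 73.0
```

Call:
{"fn": "step_arm", "kwargs": {
  "rows": [
    [0, 0, 2, 0, 0, 0],
    [0, 0, 1, 0, 0, 0],
    [0, 0, 0, 0, 0, 0]
  ]
}}

```text
time_s: 19.95
ee_pos: [0.6622, 0.07, 0.1536]
orientation: [-0.007, 1.0, 0.001, -0.0]
contact_force: [-2.1, 0.6, 6.7]
finger_gap: 0.0075
grasp_force: 71.0
```

Call:
{"fn": "step_arm", "kwargs": {
  "rows": [
    [0, 0, 0, 0, 0, 0],
    [0, 0, 0, 0, 0, 0],
    [0, 0, 0, 0, 0, 0],
    [0, 0, 0, 0, 0, 0]
  ],
  "fingers": 0.48
}}

```text
time_s: 20.35
ee_pos: [0.662, 0.07, 0.1527]
orientation: [-0.007, 1.0, 0.001, -0.001]
contact_force: [-0.1, -0.5, 0.8]
finger_gap: 0.0224
grasp_force: 0.0
```

```bash
python3 snap.py 6; python3 - <<'E'
from h import *
st,c=pickle.load(open("w6.pkl","rb"))
from cell import *
s=capture("side")["img"];t=capture("top")["img"]
crops([(c["img"],190,120,160),(c["img"],150,200,200),(s,190,145,80),(t,200,130,100)],"pics/c6.png")
E
```

```text
20.35 [0.662  0.07   0.1527] [-7.2e-03  1.0e+00  1.4e-03 -8.0e-04]
```

View pics/c6.png

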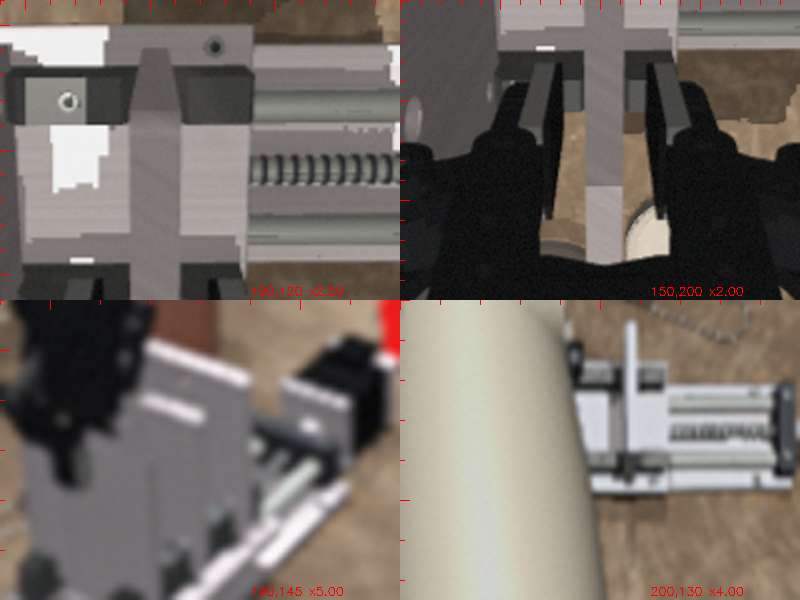

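Call:
{"fn": "step_arm", "kwargs": {
  "rows": [
    [0, 0, 8, 0, 0, 0],
    [0, 0, 18, 0, 0, 0],
    [0, 0, 25, 0, 0, 0],
    [0, 0, 30, 0, 0, 0],
    [0, 0, 30, 0, 0, 0],
    [-12, 0, 0, 0, 0, 0],
    [-25, 0, 0, 0, 0, 0],
    [-25, 10, 0, 0, 0, 0],
    [-25, 20, 0, 0, 0, 0],
    [-25, 25, 0, 0, 0, 0],
    [-25, 25, 0, 0, 0, 0],
    [-25, 25, 0, 0, -5, 0],
    [-25, 25, 0, 0, -6, 0],
    [-25, 25, 0, 0, -6, 0],
    [-20, 25, -10, 0, -6, 0],
    [-15, 25, -10, 0, -6, 0],
    [-5, 15, -10, 0, -6, 0],
    [0, 10, -10, 0, 0, 0],
    [0, 0, 0, 0, 0, 0],
    [0, 0, 0, 0, 0, 0]
  ]
}}

```text
time_s: 22.5
ee_pos: [0.4106, 0.3, 0.225]
orientation: [-0.007, 0.954, -0.001, 0.3]
contact_force: [-0.4, -0.9, 0.5]
finger_gap: 0.0218
grasp_force: 0.0
```

```bash
python3 go.py .4064 .3026 .1692 35 207 -2.6
```

```text
t 22.5 pos [0.4106 0.3    0.225 ] d mm [ -4.2   2.6 -55.8] rot deg [-15.11   0.18  18.79] q [ 0.88 -0.46 -0.43  1.19 -0.45  0.77] F [-0.4 -0.9  0.5]
```

Call:
{"fn": "step_arm", "kwargs": {
  "rows": [
    [-1.2, 0.7, -14, -3.8, 0, 4.7],
    [-1, 0.7, -14, -3.8, 0, 4.7],
    [-1, 0.6, -14, -3.8, 0.1, 4.7],
    [-1, 0.6, -13.8, -3.7, 0.1, 4.7],
    [0, 0, 0, 0, 0, 0],
    [0, 0, 0, 0, 0, 0]
  ],
  "fingers": -0.41
}}

```text
time_s: 23.1
ee_pos: [0.4068, 0.3022, 0.1693]
orientation: [-0.2, 0.933, -0.076, 0.291]
contact_force: [0.1, 0.2, 0.4]
finger_gap: 0.0601
grasp_force: 0.0
```

```bash
python3 go.py .4064 .3026 .1692 35 207 -2.6; python3 snap.py 7; python3 - <<'E'
from h import *
st,c=pickle.load(open("w7.pkl","rb"));W=cam(c,st)
g=cv2.cvtColor(c["img"],cv2.COLOR_RGB2GRAY)
p=proj(W,[(.4448,.3009,.1143)])[0];print("pred top",p)
u,v=p.astype(int);x=g[v-45:v+45,u-45:u+45]
m=(x<45).astype(np.uint8);n,l,s,ce=cv2.connectedComponentsWithStats(m)
for i in range(1,n):
    if s[i,4]>100:print(s[i][:4]+[u-45,v-45,0,0],s[i,4],ce[i]+[u-45,v-45])
h=cv2.HoughCircles(cv2.medianBlur(cv2.resize(x,None,fx=4,fy=4,interpolation=cv2.INTER_CUBIC),5),cv2.HOUGH_GRADIENT,1,40,param1=80,param2=25,minRadius=50,maxRadius=130)
if h is not None: print([(a/4+u-45,b/4+v-45,r/4) for a,b,r in h[0][:4]])
E
```

```text
t 23.1 pos [0.4068 0.3022 0.1693] d mm [-0.4  0.4 -0.1] rot deg [-0.15  0.03  0.19] q [ 0.9  -0.44 -0.52  1.11 -0.49  0.39] F [0.1 0.2 0.4]
23.1 [0.4068 0.3022 0.1693] [-0.1996  0.9325 -0.0761  0.2911]
pred top [252.99266044 205.93059297]
[227 175  49  52] 1040 [252.60192308 196.61153846]
[(np.float64(251.625), np.float64(201.875), np.float32(25.3))]
```

Call:
{"fn": "step_arm", "kwargs": {
  "rows": [
    [5.7, 0.2, -8.2, 0, 0, 0],
    [8.6, -0.3, -12.3, 0, 0, 0],
    [8.6, -0.4, -12.3, 0, 0, 0],
    [8.6, -0.4, -12.3, 0, 0, 0],
    [8.6, -0.4, -12.3, 0, 0, 0],
    [5.7, -0.2, -8.2, 0, 0, 0],
    [5.7, -0.2, -8.2, 0, 0, 0],
    [2.9, -0.1, -4.1, 0, 0, 0],
    [2.6, -0.1, -3.8, 0, 0, 0],
    [0, 0, 0, 0, 0, 0],
    [0, 0, 0, 0, 0, 0]
  ]
}}

```text
time_s: 24.25
ee_pos: [0.4628, 0.3008, 0.0868]
orientation: [-0.202, 0.932, -0.076, 0.291]
contact_force: [-0.2, -0.2, 0.0]
finger_gap: 0.0599
grasp_force: 0.0
```

```bash
python3 go.py .4637 .3000 .0873 35 207 -2.6
```

```text
t 24.25 pos [0.4628 0.3008 0.0868] d mm [ 0.9 -0.8  0.5] rot deg [-0.04  0.05 -0.05] q [ 0.8  -0.34 -0.61  0.86 -0.44  0.27] F [-0.2 -0.2  0. ]
```

Grip the head lightly and check.

Call:
{"fn": "step_arm", "kwargs": {
  "rows": [
    [0, 0, 0, 0, 0, 0],
    [0, 0, 0, 0, 0, 0],
    [0, 0, 0, 0, 0, 0],
    [0, 0, 0, 0, 0, 0],
    [0, 0, 0, 0, 0, 0]
  ],
  "fingers": 1,
  "squeeze": 30
}}

```text
time_s: 24.75
ee_pos: [0.4632, 0.2998, 0.0879]
orientation: [-0.201, 0.932, -0.078, 0.292]
contact_force: [-5.3, -9.0, 9.8]
finger_gap: 0.0387
grasp_force: 28.9
```

Call:
{"fn": "step_arm", "kwargs": {
  "rows": [
    [0, 0, 0, 1.7, -0.1, -2.5],
    [0, 0, 0, 3.4, -0.2, -4.9],
    [0, 0, 0, 3.4, -0.2, -4.9],
    [0, 0, 0, 3.4, -0.2, -4.9],
    [0, 0, 0, 3.4, -0.2, -4.9],
    [0, 0, 0, 3.4, -0.2, -4.9],
    [0, 0, 0, 3.4, -0.2, -4.9],
    [0, 0, 0, 3.4, -0.2, -4.9],
    [0, 0, 0, 0, 0, 0]
  ]
}}

```text
time_s: 25.65
ee_pos: [0.4635, 0.2987, 0.0879]
orientation: [0.172, 0.937, 0.036, 0.302]
contact_force: [-4.0, -15.9, 11.6]
finger_gap: 0.0383
grasp_force: 29.1
```

```bash
python3 go.py .4637 .3000 .0873 35 162 -2.6; python3 -c "
from cell import *;print(observe()['wrist_torque'])"
```

```text
t 25.65 pos [0.4635 0.2987 0.0879] d mm [ 0.2  1.3 -0.6] rot deg [0.45 0.45 0.32] q [ 0.8  -0.34 -0.61  0.86 -0.46  1.06] F [ -4.  -15.9  11.6]
[-2.4196286  -0.09155022 -1.55847355]
```

Call:
{"fn": "step_arm", "kwargs": {
  "rows": [
    [0, 0, 0, 0, 0, 0],
    [0, 0, 0, 0, 0, 0],
    [0, 0, 0, 0, 0, 0],
    [0, 0, 0, 0, 0, 0]
  ],
  "fingers": -0.41
}}

```text
time_s: 26.05
ee_pos: [0.4627, 0.3009, 0.0865]
orientation: [0.169, 0.938, 0.038, 0.301]
contact_force: [0.2, 0.6, 0.6]
finger_gap: 0.0602
grasp_force: 0.0
```

Call:
{"fn": "step_arm", "kwargs": {
  "rows": [
    [-2.3, 0, 3.3, 0, 0, 0],
    [-5.7, 0.3, 8.2, 0, 0, 0],
    [-11.4, 0.5, 16.4, 0, 0, 0],
    [-11.4, 0.5, 16.4, 0, 0, 0],
    [-11.4, 0.5, 16.4, 0, 0, 0],
    [-11.4, 0.5, 16.4, 0, 0, 0],
    [0, 0, 25, 0, 0, 0],
    [0, -15, 25, 0, 0, 0],
    [0, -25, 0, 0, 0, 0],
    [0, -25, 0, 0, 0, 0],
    [0, -25, 0, 0, 0, 0],
    [0, -10, 0, 0, 0, 0],
    [0, 0, 0, 0, 0, 0]
  ]
}}

```text
time_s: 27.35
ee_pos: [0.4092, 0.2023, 0.2146]
orientation: [0.17, 0.937, 0.038, 0.301]
contact_force: [0.5, 0.9, -0.6]
finger_gap: 0.0605
grasp_force: 0.0
```

```bash
python3 - <<'E'
from h import *
from cell import *
o=observe();print(o["time_s"],o["ee_pos"],o["contact_force"])
d=pickle.load(open("c0.pkl","rb"))["side"]["img"];l=pickle.load(open("s2.pkl","rb"))["img"]
c=capture("side");i=c["img"];w=np.s_[252:282,208:236]
print("diff now-released",np.abs(i[w].astype(int)-d[w]).mean(),"now-latched",np.abs(i[w].astype(int)-l[w]).mean(),"rel-lat",np.abs(d[w].astype(int)-l[w]).mean())
pickle.dump(c,open("s3.pkl","wb"))
t=capture("top");pickle.dump(t,open("t3.pkl","wb"))
# rack plates unchanged in top view?
T0=pickle.load(open("c0.pkl","rb"))["top"]["img"];w=np.s_[130:178,236:275];print("top rack diff",np.abs(t["img"][w].astype(int)-T0[w]).mean())
tm=d[160:205,203:245].astype(np.float32)
E
```

```text
27.35 [0.4091573  0.20227166 0.21456355] [ 0.48592205  0.87650003 -0.57957566]
diff now-released 3.5630952380952383 now-latched 13.932142857142857 rel-lat 13.165079365079364
top rack diff 2.0756766381766383
```

```bash
python3 - <<'E'
from h import *
d=pickle.load(open("c0.pkl","rb"))["side"]["img"];i=pickle.load(open("s3.pkl","rb"))["img"];l=pickle.load(open("s2.pkl","rb"))["img"]
D=np.abs(i.astype(int)-d).mean(2)
print(D[254:282:2,208:238:2].round().astype(int))
w=np.s_[255:275,211:233];g=lambda a:cv2.cvtColor(a,cv2.COLOR_RGB2GRAY)[w].astype(np.float32)
print(cv2.phaseCorrelate(g(d),g(i)),cv2.phaseCorrelate(g(d),g(l)))
E
```

```text
[[ 3  3  2  3  2  3  2  2  2  2  2  5  4  4  4]
 [ 3  3  3  2  2  6  4  5  2  2  3  2  5  4  3]
 [ 3  3  2  5  5  3  2  2  2  4  2  2  2  5  3]
 [ 2  2  2  4  1  2  5  3  3  4  3  3  2  2  5]
 [ 2  3  5  2  1  3  5  2  3  2  6  3  2  2  2]
 [ 3  5  2  2  1  2  5  1  3  1  4  2  3  2  2]
 [ 3  4  1  2  0  4  3  4  2  3  4  3  2  0 52]
 [ 3  4  1  0  2  1  4  2  2  3  4  2  3  0 75]
 [ 2  4  1  1  1  1  1  1  2  5  2  2  2  1 70]
 [ 2  5  2  1  1  2  0  4  4  5  2  2  3  3 34]
 [ 2  2  5  2  3  4  6  3  5  5  3  2  2  4  2]
 [ 2  2  5  2  3  4  2  4  5  5  5  3  3  7 35]
 [ 2  2  2  5  4  3  4  3  3  4  3  4  0 54 94]
 [ 2  2  3  3  3  3  2  4  2  3  4  3  4 26 89]]
((-0.03476024220024598, 0.003842977206389264), 0.9919769210120042) ((-0.6828446954475424, 0.7957480966545312), 1.0465000510215758)
```

The head is back exactly as it was at the start, apart from the arm's shadow at the edge, and the robot is clear, so I am handing in.

```bash
python3 -c "
from cell import *;print(hand_in())"
```

```text
the job is handed in; nothing more can be done
None
```

I handed the job in at about 27 s: the stop was pressed until it latched, the plate was lowered into the empty slot and let go, and the mushroom was turned clockwise and sprang fully up. The side camera shows the head back where it began and the top camera shows the two rack plates unmoved; `hand_in()` gave no verdict.

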